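# Turn the blank over and hold the light shutter half open

## Robot

A 6-joint arm with a two-finger parallel gripper is mounted at the origin on the work surface. World frame = base frame: x ahead of the robot, y to its left, z up, the work surface at z = 0. Lengths are in mm, angles in rad, forces in N, time in s.
With the tool pointing down it reaches from about 300 to 775 mm from the base axis. Payload 14.6 kg.
Tool frame: the origin (TCP) lies at the very end of the fingers, on their centre line; the grasp point (between the pads) lies manip.grasp_offset behind it (manip.grasp_offset is the distance from the TCP to the grasp point, in mm); z points along the fingers, y is the direction in which the jaws open and shut (so a half turn about z gives the same grasp; the last joint's range is limited). The gripper opens to 94 mm and grips with 3 to 60 N. Pads are 16 mm wide; open, the fingers measure 119 mm over their backs; the gripper's body (75 mm by 177 mm) begins 78 mm behind the grasp point.
Start: joints at [-1.286, 0.3, 1.521, -0, 1.321, -0.067], TCP at [189.516, -516.307, 205.446] pointing down, gripper open.
Joint ranges: [-3.03, 3.03], [-0.79, 2.21], [0.23, 2.52], [-1.04, 4.18], [0, 3.07], [-2.55, 2.55]. Speed limits (rad/s): [2.22, 2.22, 2.57, 3.14, 3.14, 3.14].

## Interface

Orientations are given as [roll, pitch, yaw] about the fixed x, y, z axes, in that order (R = Rz(yaw) Ry(pitch) Rx(roll)).
In Python, from cell import manip gives the robot as it stands.
- The arm moves only by the tool send_rows, never from a script. Its argument "commands" is a list of rows, each a list of 2 entries, a list of its own where there are three numbers: the shift along the tool's x, y, z in m, then the turn about the tool's z in rad. A call has exactly 8 rows; each row is the pose to reach, as a shift and turn from the pose commanded when the call began, along the tool's axes at that moment; what a row does not reach only later rows make up. A row lasts 1/12 s, in which the tool goes at most 41.7 mm and 7.16 degrees, less where a joint would pass 70% of its speed; a pose out of reach is approached as far as the arm can. A call with a gripper value outside its range is refused whole. "hand" is the closure, from -1 (fully open) to 1 (shut), so that 0 is half open, set as the call begins (left out, the last holds). The fingers move at their own pace and stop on an object; "force" is the grip in N (left out, the last holds). Time passes only in rows, so rows that repeat a pose let the fingers close, or fill a call up. It gives the time, the measured TCP pose, the force and the opening at its end, in the units of the state.
- manip.read_state(): the state, without advancing time (a new reading comes with each control period).
- manip.camera(name): name is "side" or "top"; returns the picture (420x560x3 uint8, red, green, blue); there is no depth.
- manip.camera_model(name): a dict with "K" (3x3 intrinsics, pixels), "eye" and "attitude" of the camera in the world. Camera axes: x right, y down, z forward; pixel columns grow to the right and rows downward; lengths in mm; the calibration is good to about 2 mm. A picture is of the moment at which its call begins. camera_model takes no time and is no camera call.
- manip.sign_off(): hands the job in, once; it reports no verdict.
The state is a dict: "clock": time; "joints": joint angles; "qd": joint speeds; "effort": joint torques, N m; "eef_pos": TCP position; "eef_rot": TCP orientation; "wrist_force": force on the tool from outside, world axes, zero at the start; "moment": the same for the moment, N m; "finger_gap": finger opening in mm.
Only numpy, scipy, OpenCV 4.12 (cv2) and the standard library are available. Lean on these libraries where they do the work, as an engineer would, in place of code of your own. Each camera call takes 0.05 s, during which the arm holds its last target.

## Task

On the grey inspection fixture, take the bar handle of the flat hinged frame and turn it all the way over, so that the steel blank clamped in it lies flat over the light window with its ribbed face up. Then take the shutter's upright post, pull the sprung shutter towards the robot to half of its travel (it must never get near wide open), and finish while still holding it there, steady: the spring shuts it if you let go. Leave the other things on the bench where they are.

Things in the scene. Friction and masses are not known exactly. Their poses are not given: they have to be found in the camera images.
- fixture: grey metal fixture, fixed to the bench. Origin on the bench under the middle of the hinge line; x points away from the robot at yaw 0 (turned up to about 17 degrees), y left, z up. Main box x -60..60, y -95..95 mm, top 40 mm high; a tongue of that height runs in front to x -174 mm at y 0..95 mm. The frame's hinge line runs along x at y 0, 56 mm high; lugs 64 mm high
- window (a point): centre of the opal light window, 60 x 58 mm, in the fixture's top. The steel shutter blade (62 mm wide, top 45.5 mm high) covers it. Aluminium rails (tops 50 mm high, fixture y 22.5 and 92.5 mm) run along x beside the blade; raised dark marks on them stand level with the post's centre at shut, half (wider mark) and wide open
- leaf (a joint): angle of the hinged frame, rad: 0 = lying over the fixture's -y half, pi/2 = upright, pi (stop) = lying over the window on the +y half. Starts at 0 to 0.3. Stiff hinge: it stays where left; the handle takes 3 to 5 N. Aluminium frame 90 mm along the hinge, 95 mm from hinge to outer edge, 8 mm thick, 0.3 kg, with a slotted steel blank; two ribs on the face that starts underneath
- leaf_bar (a point): middle of the frame's bar handle: dark round steel bar, 10 mm thick, parallel to the hinge, 150 mm from it, in the frame's plane. Clear for 62 mm between the two arms that carry it and 50 mm off the frame's outer edge, so a finger fits between. With the frame flat on either side the bar is 56 mm above open bench
- shutter (a joint): opening of the shutter, m: 0 = shut (start), 0.03 = half, 0.06 = stop, wide open. It slides along the fixture's -x, towards the robot. The spring pulls it shut with about 4.5 N when shut, 10 N at half, 15 N wide open
- post_top (a point): centre of the top face of the shutter's upright dark steel post: 18 x 18 mm square, sides along the fixture's x and y, rising from the blade (45.5 mm) to 97.5 mm above the bench, with a 26 x 26 mm foot 6 mm high. It stands at fixture x -95 mm, y 57.5 mm when shut and moves with the shutter
- bushing: plain steel ring, 40 mm outside, 24 mm bore, 24 mm tall, standing near the fixture's front; bystander; origin under its centre
- hexbolt: dark steel bolt standing on its head, 32 mm across, 55 mm tall, behind the fixture; bystander; origin under its centre
- offcut: aluminium bar offcut 60 x 25 x 20 mm behind the fixture; bystander; origin under its centre
- wrench: steel wrench lying to the robot's right front; bystander; origin under it
- screwdriver: screwdriver with black handle lying to the robot's left front; bystander; origin under it
- cup: white plastic cup, 70 mm wide, 85 mm tall, on the right; bystander; origin under its centre
- oil: grey plastic bottle, 60 mm wide, 150 mm tall, on the left; bystander; origin under its centre

How it is judged:
By the outcome, as a careful person would: the job done as asked, in the order asked, and still so for the second after the job is handed in, while the arm keeps its last pose, push and grip.
It also fails if it takes over 51 s, if anything falls off the work surface, if the arm or the gripper's body presses on something with over 40 N, if the wrist force passes 120 N, or if a joint passes its speed limit or range.

## Working session

There is one attempt and no reset: what is moved stays moved. The work goes in short steps, Python scripts to look and compute and a tool call to move; the robot and the scene stay as the last step left them, time stands still between calls to the robot, and variables do not carry over. Pictures are saved under pics/ and viewed, and the job is handed in when it is done.

Besides the shell and the picture viewer there is one more tool, called by a JSON object that holds its "method" and its "body". send_rows: Moves the arm, as the interface text tells. Its arguments: {"type":"object","properties":{"commands":{"type":"array","items":{"type":"array"}},"hand":{"type":"number"},"force":{"type":"number"}},"required":["commands"]}

```bash
ls; mkdir -p pics
python3 - <<'E'
from cell import manip
import cv2
print(manip.read_state()); print(manip.grasp_offset)
for n in("side","top"):
    cv2.imwrite(f"pics/{n}0.png",manip.camera(n)[:,:,::-1]); print(n,manip.camera_model(n))
E
```

```text
pics
{'clock': 0.0, 'joints': array([-1.28556731e+00,  3.00476634e-01,  1.52160839e+00,  2.05948500e-06,
        1.32067891e+00, -6.66090156e-02]), 'qd': array([ 1.47269398e-03,  1.28643325e-03,  3.49708553e-05,  2.89128389e-04,
        7.04430600e-04, -2.33200353e-04]), 'effort': array([-7.82476745e-04, -5.31814992e+01, -3.52735662e+01,  7.07678357e-02,
        2.43098818e-02, -8.69456562e-05]), 'eef_pos': array([ 189.46033671, -516.0512881 ,  204.87173767]), 'eef_rot': array([-3.14042410e+00, -7.99509494e-05,  3.51837470e-01]), 'wrist_force': array([-0.40157113,  0.42118087, -0.29221988]), 'moment': array([0.02658816, 0.01666132, 0.06711909]), 'finger_gap': 93.58250075200478}
18.8
side {'K': array([[477.22650441,   0.        , 273.87990941],
       [  0.        , 477.22650441, 207.83596542],
       [  0.        ,   0.        ,   1.        ]]), 'eye': array([495.45569895, 686.81765598, 936.39506338]), 'attitude': array([-2.45014111, -0.01289534, -3.02227531])}
top {'K': array([[508.53821796,   0.        , 274.48914606],
       [  0.        , 508.53821796, 207.64187235],
       [  0.        ,   0.        ,   1.        ]]), 'eye': array([ 467.69792973,    4.21434002, 1517.44826783]), 'attitude': array([-3.07744923, -0.01565943, -1.57113659])}
```

View pics/side0.png

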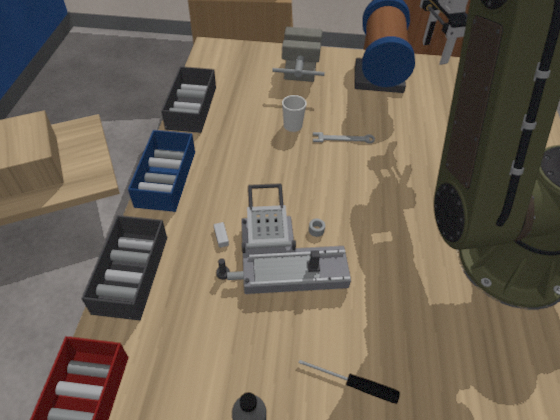

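View pics/top0.png

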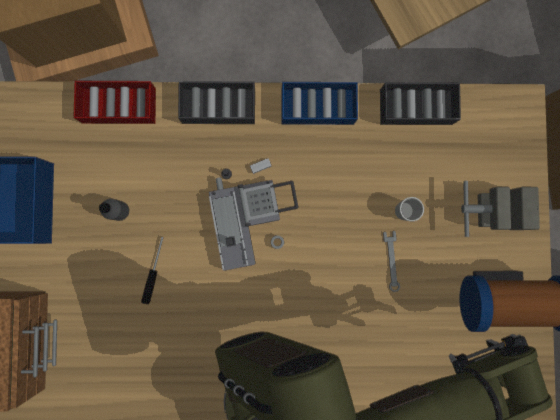

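Run:
```python
import cv2
a=cv2.imread("pics/side0.png")[170:300,200:360]; cv2.imwrite("pics/s0c.png",cv2.resize(a,None,fx=5,fy=4.6,interpolation=cv2.INTER_CUBIC)[:600,:800])
a=cv2.imread("pics/top0.png")[150:280,190:310]; cv2.imwrite("pics/t0c.png",cv2.resize(a,None,fx=4.6,fy=4.6,interpolation=cv2.INTER_CUBIC))
```

```text
(no output)
```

View pics/s0c.png

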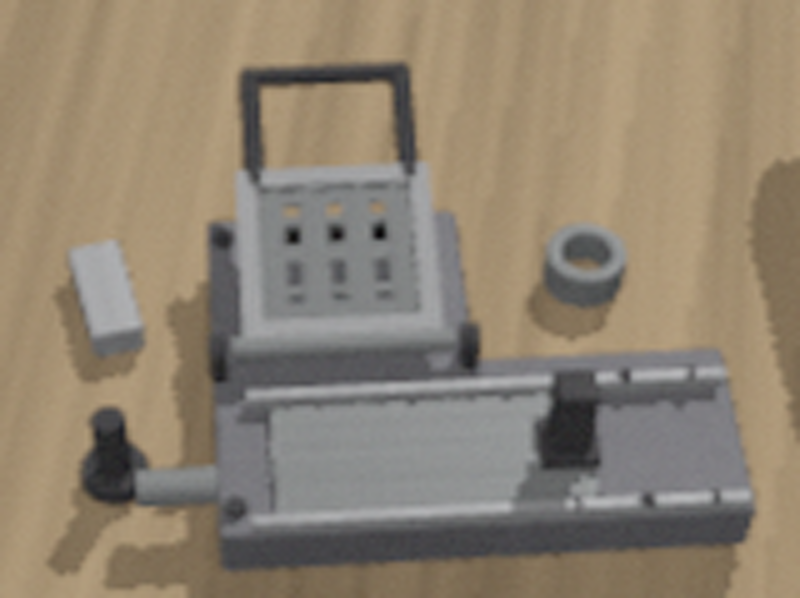

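View pics/t0c.png

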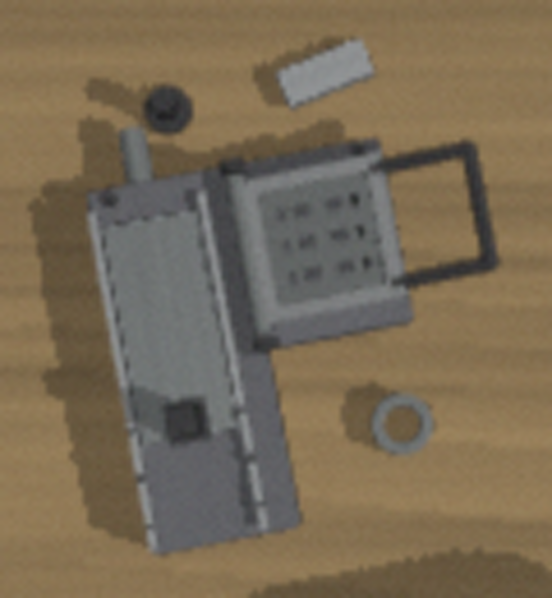

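```bash
cat > h.py <<'E'
import numpy as np
from scipy.spatial.transform import Rotation as Ro
from scipy.optimize import least_squares
from cell import manip
C={n:manip.camera_model(n) for n in("side","top")}
def proj(n,P):
    c=C[n];R=Ro.from_euler('xyz',c['attitude']).as_matrix()
    p=(np.atleast_2d(P)-c['eye'])@R
    q=p@np.array(c['K']).T
    return q[:,:2]/q[:,2:]
def fx(p,P):
    P=np.atleast_2d(P).astype(float);c,s=np.cos(p[2]),np.sin(p[2])
    return np.c_[p[0]+c*P[:,0]-s*P[:,1],p[1]+s*P[:,0]+c*P[:,1],P[:,2]]
def bar(th,x=0,r=150): return [x,-r*np.cos(th),56+r*np.sin(th)]
E
python3 - <<'E'
from h import *
import cv2
S=lambda a,b:(200+(a+.5)/5-.5,170+(b+.5)/4.6-.5)
T=lambda a,b:(190+(a+.5)/4.6-.5,150+(b+.5)/4.6-.5)
obs=[("side",S(752,490),(-174,95,40)),("side",S(723,352),(-174,0,40)),("top",T(152,552),(-174,95,40)),("top",T(300,522),(-174,0,40)),
("top",T(88,190),(60,95,40)),("side",S(220,522),(60,95,40)),("top",T(187,416),(-95,57.5,97.5)),("side",S(575,382),(-95,57.5,97.5)),
("top",T(481,207),"b"),("side",S(326,73),"b"),("top",T(468,148),"b1"),("top",T(492,265),"b0")]
def res(p):
    r=[]
    for n,uv,P in obs:
        if P=="b":P=bar(p[3])
        elif P=="b1":P=bar(p[3],33)
        elif P=="b0":P=bar(p[3],-33)
        r.append(proj(n,fx(p,P))[0]-uv)
    return np.ravel(r)
f=least_squares(res,[450,100,0.1,.2],loss='soft_l1');p=f.x;print(p);
for o,r in zip(obs,res(p).reshape(-1,2).round(1)):print(o[0],o[2],r)
print("bar",fx(p,bar(p[3])),"post",fx(p,(-95,57.5,97.5)))
for n in("side","top"):
    im=cv2.imread(f"pics/{n}0.png")
    x0,y0=(200,170) if n=="side" else (190,150)
    im=cv2.resize(im[y0:y0+130,x0:x0+130],None,fx=4.6,fy=4.6,interpolation=cv2.INTER_CUBIC)
    def L(pts,col):
        q=(proj(n,fx(p,pts))-[x0,y0]+.5)*4.6-.5
        cv2.polylines(im,[np.round(q).astype(int)],False,col,1)
    L([(-174,95,40),(-174,0,40),(-60,0,40),(-60,-95,40),(60,-95,40),(60,95,40),(-174,95,40)],(0,255,0))
    L([bar(p[3],-45,0),bar(p[3],-45,95),bar(p[3],45,95),bar(p[3],45,0)],(0,0,255));L([bar(p[3],-31),bar(p[3],31)],(0,0,255))
    L([(-95+a,57.5+b,97.5) for a,b in((-9,-9),(-9,9),(9,9),(9,-9),(-9,-9))],(255,0,0))
    cv2.imwrite(f"pics/{n}0o.png",im)
E
```

```text
[4.63586610e+02 9.44893521e+01 6.71978221e+00 1.55340566e-01]
side (-174, 95, 40) [54.5  1.1]
side (-174, 0, 40) [40.7 -2.8]
top (-174, 95, 40) [ 8.  41.2]
top (-174, 0, 40) [ 5.8 33.6]
top (60, 95, 40) [-11.9  45.9]
side (60, 95, 40) [60.6 23.6]
top (-95, 57.5, 97.5) [-0.7 41.7]
side (-95, 57.5, 97.5) [54.   5.4]
top b [-12.1  25. ]
side b [28.1 17.4]
top b1 [-14.2  27.2]
top b0 [-9.5 22.9]
bar [[526.25156532 -39.80329823  79.20748596]] post [[353.18365809 106.42410363  97.5       ]]
```

View pics/side0o.png

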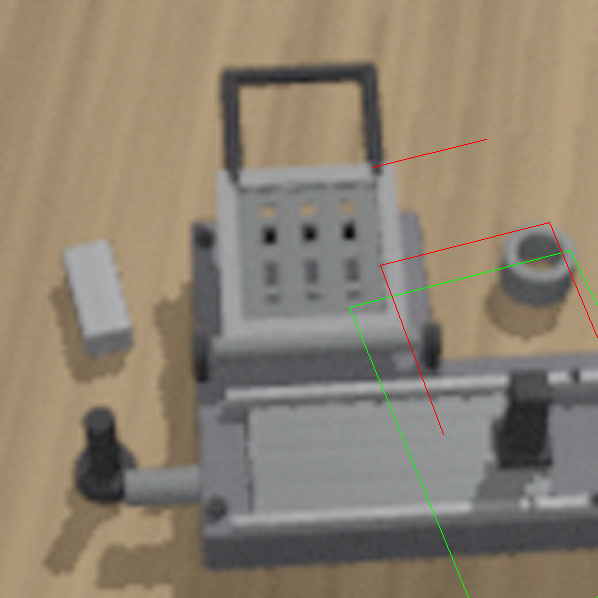

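View pics/top0o.png

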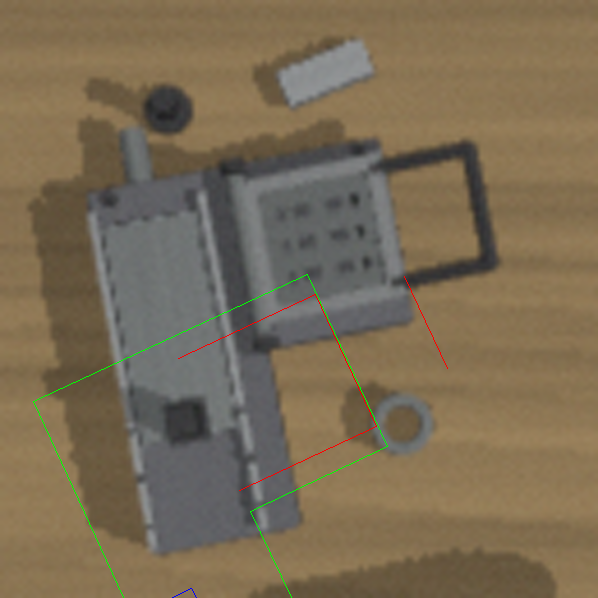

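```bash
cat > fit.py <<'E'
from h import *
import cv2
S=lambda a,b:(200+(a+.5)/5-.5,170+(b+.5)/4.6-.5)
T=lambda a,b:(190+(a+.5)/4.6-.5,150+(b+.5)/4.6-.5)
obs=[("side",S(752,490),(-174,95,40)),("side",S(723,352),(-174,0,40)),("top",T(152,552),(-174,95,40)),("top",T(300,522),(-174,0,40)),
("top",T(88,190),(60,95,40)),("side",S(220,522),(60,95,40)),("top",T(187,416),(-95,57.5,97.5)),("side",S(575,382),(-95,57.5,97.5)),
("top",T(481,207),"b"),("side",S(326,73),"b"),("top",T(468,148),"b1"),("top",T(492,265),"b0")]
def res(p):
    r=[]
    for n,uv,P in obs:
        if P=="b":P=bar(p[3])
        elif P=="b1":P=bar(p[3],33)
        elif P=="b0":P=bar(p[3],-33)
        r.append(proj(n,fx(p,P))[0]-uv)
    return np.ravel(r)
f=least_squares(res,[530,80,0.15,.15],x_scale=[10,10,.05,.05]);p=f.x;print(p,f.cost);
for o,r in zip(obs,res(p).reshape(-1,2).round(1)):print(o[0],o[2],r)
print("bar",fx(p,bar(p[3])),"post",fx(p,(-95,57.5,97.5)))
for n in("side","top"):
    im=cv2.imread(f"pics/{n}0.png")
    x0,y0=(200,170) if n=="side" else (190,150)
    im=cv2.resize(im[y0:y0+130,x0:x0+170],None,fx=4.6,fy=4.6,interpolation=cv2.INTER_CUBIC)
    def L(pts,col):
        q=(proj(n,fx(p,pts))-[x0,y0]+.5)*4.6-.5
        cv2.polylines(im,[np.round(q).astype(int)],False,col,1)
    L([(-174,95,40),(-174,0,40),(-60,0,40),(-60,-95,40),(60,-95,40),(60,95,40),(-174,95,40)],(0,255,0))
    L([bar(p[3],-45,0),bar(p[3],-45,95),bar(p[3],45,95),bar(p[3],45,0)],(0,0,255));L([bar(p[3],-31),bar(p[3],31)],(0,0,255))
    L([(-95+a,57.5+b,97.5) for a,b in((-9,-9),(-9,9),(9,9),(9,-9),(-9,-9))],(255,0,0))
    cv2.imwrite(f"pics/{n}0p.png",im)
E
python3 fit.py
```

```text
[5.70936283e+02 6.72321435e+01 1.83661190e-01 2.58126078e-01] 16.77971319178595
side (-174, 95, 40) [0.7 3.8]
side (-174, 0, 40) [-0.4 -2. ]
top (-174, 95, 40) [0.6 0.3]
top (-174, 0, 40) [0.9 0.7]
top (60, 95, 40) [ 0.3 -0.4]
side (60, 95, 40) [-0.7  2.2]
top (-95, 57.5, 97.5) [-0.5  0.5]
side (-95, 57.5, 97.5) [ 0.  -0.3]
top b [ 0.7 -0.6]
side b [ 0.1 -0.9]
top b1 [1.3 0.8]
top b0 [ 0.5 -1.6]
bar [[597.42326271 -75.35918564  94.29037438]] post [[467.03277909 106.41519931  97.5       ]]
```

View pics/side0p.png

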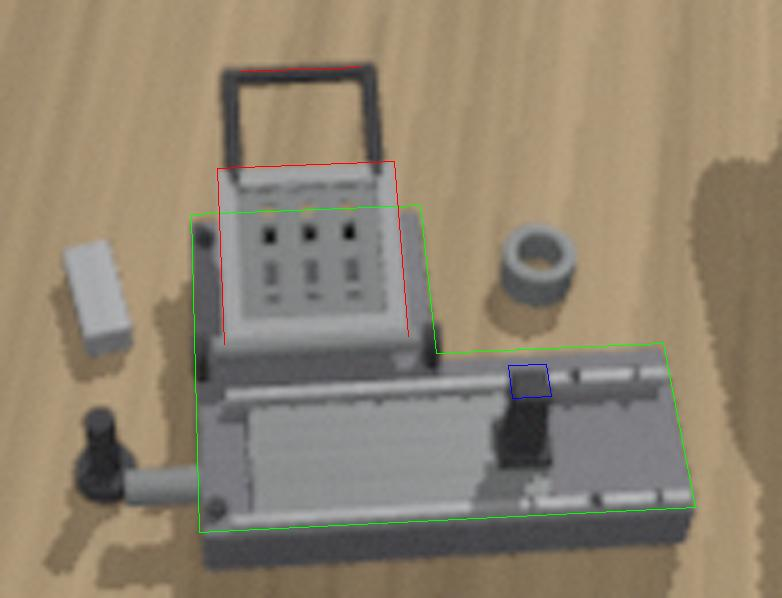

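View pics/top0p.png

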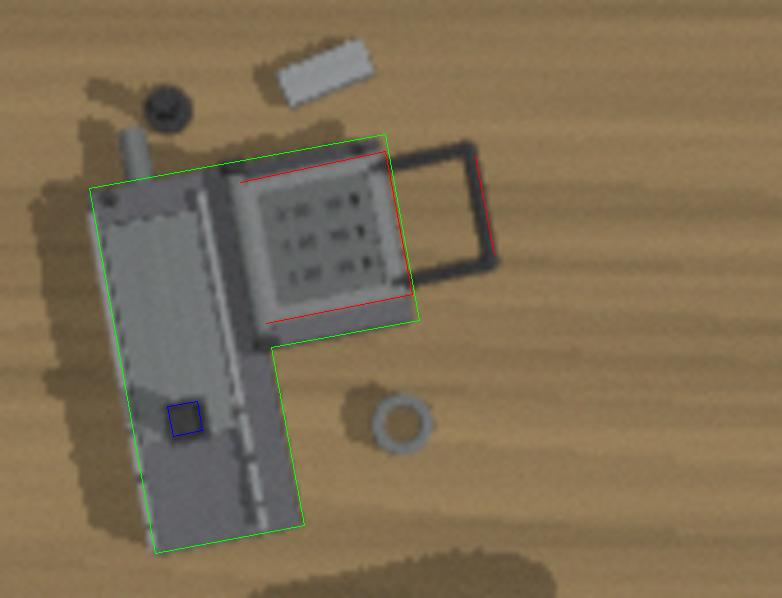

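```bash
sed -i 's/^obs=\[("side",S(752,490),(-174,95,40)),/obs=[/; s/("side",S(220,522),(60,95,40)),//' fit.py; python3 fit.py
cat >> h.py <<'E'
def cmd(cur,tgt):
    """cur,tgt: x,y,z(mm),yaw, commanded -> tool shift m, turn"""
    R=Ro.from_euler('xyz',[np.pi,0,cur[3]]).as_matrix()
    d=R.T@(np.array(tgt[:3])-cur[:3])/1000
    return d.round(4).tolist(),round(cur[3]-tgt[3],4)
def after(cur,s,t):
    R=Ro.from_euler('xyz',[np.pi,0,cur[3]]).as_matrix()
    return np.r_[cur[:3]+R@np.array(s)*1000,cur[3]-t]
E
python3 - <<'E'
from h import *
print(cmd((189.516,-516.307,205.446,.352),(598,-75,190,.184)))
E
```

```text
[5.70855433e+02 6.89874228e+01 1.80398580e-01 2.56522381e-01] 4.241257995734176
side (-174, 0, 40) [-0.3 -1.1]
top (-174, 95, 40) [-0.2  0.3]
top (-174, 0, 40) [0.1 0.8]
top (60, 95, 40) [-0.2 -0.5]
top (-95, 57.5, 97.5) [-1.2  0.5]
side (-95, 57.5, 97.5) [-0.   0.5]
top b [ 0.1 -0.4]
side b [ 0.3 -0.3]
top b1 [0.8 1. ]
top b0 [-0.2 -1.4]
bar [[596.88803719 -73.74979015  94.05774027]] post [[467.08032134 108.5092661   97.5       ]]
([0.5356, -0.2734, 0.0154], 0.168)
```

{"method": "send_rows", "body": {"commands": [[[0.003,-0.0015,0],0],[[0.011,-0.0055,0],0],[[0.024,-0.012,0],0],[[0.042,-0.0215,0],0],[[0.064,-0.0325,0],0],[[0.088,-0.045,0],0],[[0.113,-0.0575,0],0],[[0.14,-0.0715,0],0]], "hand": 0, "force": 40}}

```text
clock: 0.77
eef_pos: [297.4, -399.0, 205.5]
eef_rot: [3.141, -0.0, 0.352]
wrist_force: [0.5, -0.0, -0.7]
finger_gap: 48.1
```

{"method": "send_rows", "body": {"commands": [[[0.028,-0.0143,0],0],[[0.056,-0.0286,0],0],[[0.084,-0.0429,0],0],[[0.112,-0.0572,0],0],[[0.14,-0.0715,0],0],[[0.168,-0.0858,0],0],[[0.196,-0.1,0],0],[[0.224,-0.1143,0],0]]}}

```text
clock: 1.43
eef_pos: [468.1, -213.8, 205.6]
eef_rot: [3.141, -0.0, 0.352]
wrist_force: [0.5, -0.4, -0.0]
finger_gap: 46.8
```

{"method": "send_rows", "body": {"commands": [[[0.028,-0.0143,0],0.03],[[0.056,-0.0286,0],0.06],[[0.084,-0.0429,0],0.09],[[0.11,-0.056,0],0.12],[[0.134,-0.068,0],0.15],[[0.152,-0.077,0],0.17],[[0.164,-0.083,0],0.17],[[0.17,-0.0865,0],0.17]]}}

```text
clock: 2.1
eef_pos: [597.5, -74.6, 205.3]
eef_rot: [-3.141, 0.0, 0.184]
wrist_force: [-1.2, -0.7, 0.0]
finger_gap: 47.1
```

{"method": "send_rows", "body": {"commands": [[[0,0,0.008],0],[[0,0,0.026],0],[[0,0,0.048],0],[[0,0,0.07],0],[[0,0,0.092],0],[[0,0,0.112],0],[[0,0,0.125],0],[[0,0,0.13],0]]}}

```text
clock: 2.77
eef_pos: [595.6, -77.1, 73.3]
eef_rot: [-3.141, 0.003, 0.181]
wrist_force: [0.1, -0.2, -0.1]
finger_gap: 46.9
```

Run:
```python
from cell import manip
import cv2
print(manip.read_state()['eef_pos'],manip.read_state()['wrist_force'])
a=manip.camera("side")[140:270,200:360,::-1]; cv2.imwrite("pics/s1.png",cv2.resize(a,None,fx=5,fy=4.6,interpolation=cv2.INTER_CUBIC))
```

```text
[595.56844468 -77.14691451  73.2647609 ] [ 0.13526128 -0.22556478 -0.05809157]
```

View pics/s1.png

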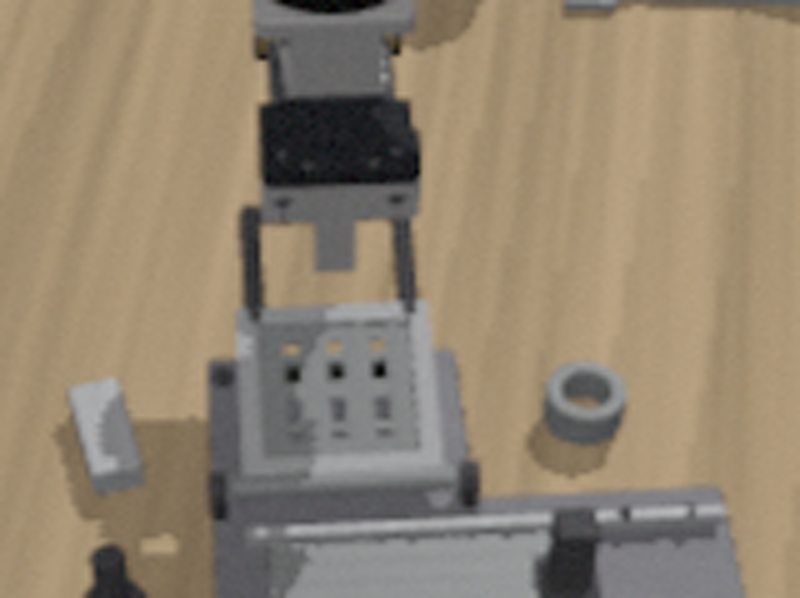

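{"method": "send_rows", "body": {"commands": [[[0,-0.001,0],0],[[0,-0.002,0],0],[[0,-0.002,0],0],[[0,-0.002,0],0],[[0,-0.002,0],0],[[0,-0.002,0],0],[[0,-0.002,0],0],[[0,-0.002,0],0]], "hand": 1, "force": 30}}

```text
clock: 3.48
eef_pos: [596.6, -73.9, 75.5]
eef_rot: [-3.14, 0.0, 0.182]
wrist_force: [0.0, 5.2, -0.2]
finger_gap: 9.0
```

Run:
```python
import numpy as np
th=.259+np.r_[0,np.linspace(.06,np.pi-.259,48)]
for k in range(6):
    a=th[8*k]
    print([[[0,round(.15*(np.cos(t)-np.cos(a)),4),round(-.15*(np.sin(t)-np.sin(a)),4)],0] for t in th[8*k+1:8*k+9]],th[8*k+8])
```

```text
[[[0, np.float64(-0.0026), np.float64(-0.0086)], 0], [[0, np.float64(-0.0056), np.float64(-0.0171)], 0], [[0, np.float64(-0.0092), np.float64(-0.0254)], 0], [[0, np.float64(-0.0133), np.float64(-0.0334)], 0], [[0, np.float64(-0.0178), np.float64(-0.0412)], 0], [[0, np.float64(-0.0229), np.float64(-0.0486)], 0], [[0, np.float64(-0.0283), np.float64(-0.0558)], 0], [[0, np.float64(-0.0342), np.float64(-0.0627)], 0]] 0.7393861398963522
[[[0, np.float64(-0.0063), np.float64(-0.0065)], 0], [[0, np.float64(-0.0129), np.float64(-0.0126)], 0], [[0, np.float64(-0.0199), np.float64(-0.0182)], 0], [[0, np.float64(-0.0272), np.float64(-0.0235)], 0], [[0, np.float64(-0.0349), np.float64(-0.0283)], 0], [[0, np.float64(-0.0428), np.float64(-0.0326)], 0], [[0, np.float64(-0.0509), np.float64(-0.0364)], 0], [[0, np.float64(-0.0593), np.float64(-0.0398)], 0]] 1.2198274426350402
[[[0, np.float64(-0.0085), np.float64(-0.0028)], 0], [[0, np.float64(-0.0172), np.float64(-0.0052)], 0], [[0, np.float64(-0.0261), np.float64(-0.007)], 0], [[0, np.float64(-0.035), np.float64(-0.0082)], 0], [[0, np.float64(-0.04
[... 779 characters left out ...]
0], [[0, np.float64(-0.0268), np.float64(0.024)], 0], [[0, np.float64(-0.0325), np.float64(0.0309)], 0], [[0, np.float64(-0.0378), np.float64(0.0382)], 0], [[0, np.float64(-0.0427), np.float64(0.0458)], 0], [[0, np.float64(-0.0471), np.float64(0.0536)], 0]] 2.661151350851105
[[[0, np.float64(-0.0039), np.float64(0.0081)], 0], [[0, np.float64(-0.0073), np.float64(0.0164)], 0], [[0, np.float64(-0.0103), np.float64(0.025)], 0], [[0, np.float64(-0.0127), np.float64(0.0336)], 0], [[0, np.float64(-0.0146), np.float64(0.0424)], 0], [[0, np.float64(-0.0159), np.float64(0.0514)], 0], [[0, np.float64(-0.0167), np.float64(0.0603)], 0], [[0, np.float64(-0.017), np.float64(0.0693)], 0]] 3.141592653589793
```

{"method": "send_rows", "body": {"commands": [[[0,-0.0032,-0.0086],0],[[0,-0.0063,-0.0171],0],[[0,-0.0099,-0.0254],0],[[0,-0.014,-0.0334],0],[[0,-0.0185,-0.0412],0],[[0,-0.0236,-0.0486],0],[[0,-0.029,-0.0558],0],[[0,-0.0349,-0.0627],0]]}}

```text
clock: 4.15
eef_pos: [590.5, -41.9, 139.8]
eef_rot: [3.138, -0.001, 0.181]
wrist_force: [-0.7, -14.4, 4.2]
finger_gap: 9.4
```

{"method": "send_rows", "body": {"commands": [[[0,-0.0055,-0.0075],0],[[0,-0.0117,-0.014],0],[[0,-0.0185,-0.0198],0],[[0,-0.0258,-0.0251],0],[[0,-0.0335,-0.0299],0],[[0,-0.0414,-0.0342],0],[[0,-0.0495,-0.038],0],[[0,-0.0579,-0.0414],0]]}}

```text
clock: 4.82
eef_pos: [580.2, 15.6, 181.9]
eef_rot: [3.139, -0.002, 0.181]
wrist_force: [-1.3, -8.1, 6.1]
finger_gap: 9.1
```

{"method": "send_rows", "body": {"commands": [[[0,-0.0085,-0.0038],0],[[0,-0.0172,-0.0064],0],[[0,-0.0261,-0.0082],0],[[0,-0.035,-0.0094],0],[[0,-0.044,-0.0102],0],[[0,-0.053,-0.0103],0],[[0,-0.062,-0.01],0],[[0,-0.0709,-0.0091],0]]}}

```text
clock: 5.48
eef_pos: [567.0, 86.5, 189.9]
eef_rot: [3.141, -0.001, 0.182]
wrist_force: [-2.1, -4.3, 4.9]
finger_gap: 8.7
```

{"method": "send_rows", "body": {"commands": [[[0,-0.0089,0.0014],0],[[0,-0.0177,0.0034],0],[[0,-0.0263,0.0059],0],[[0,-0.0348,0.0089],0],[[0,-0.0431,0.0124],0],[[0,-0.0512,0.0164],0],[[0,-0.059,0.0209],0],[[0,-0.0666,0.0258],0]]}}

```text
clock: 6.15
eef_pos: [554.2, 152.4, 162.7]
eef_rot: [3.141, 0.001, 0.182]
wrist_force: [-3.8, -4.0, 0.2]
finger_gap: 8.9
```

{"method": "send_rows", "body": {"commands": [[[-0.0005,-0.0072,0.0054],0],[[-0.001,-0.0141,0.0112],0],[[-0.001,-0.0206,0.0174],0],[[-0.001,-0.0268,0.024],0],[[-0.001,-0.0325,0.0309],0],[[-0.001,-0.0378,0.0382],0],[[-0.001,-0.0427,0.0458],0],[[-0.001,-0.0471,0.0536],0]]}}

```text
clock: 6.82
eef_pos: [545.3, 198.8, 108.6]
eef_rot: [-3.141, 0.0, 0.182]
wrist_force: [-0.9, 2.3, 4.9]
finger_gap: 8.8
```

Run:
```python
from cell import manip
import cv2
print(manip.read_state()['eef_pos'],manip.read_state()['wrist_force'])
a=manip.camera("side")[170:340,200:360,::-1]; cv2.imwrite("pics/s2.png",cv2.resize(a,None,fx=3.5,fy=3.5,interpolation=cv2.INTER_CUBIC))
```

```text
[545.28262022 198.7534429  108.56389485] [-0.94525752  2.25718277  4.8619522 ]
```

View pics/s2.png

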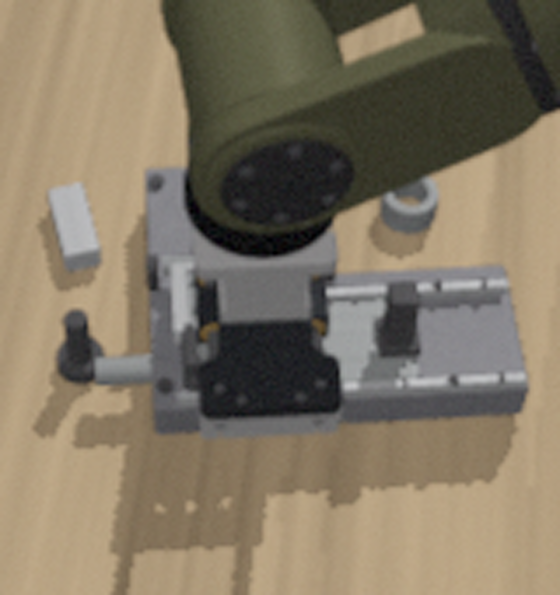

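{"method": "send_rows", "body": {"commands": [[[0,-0.0039,0.0081],0],[[0,-0.0073,0.0164],0],[[0,-0.0103,0.025],0],[[0,-0.0127,0.0336],0],[[0,-0.0146,0.0424],0],[[0,-0.0159,0.0514],0],[[0,-0.0167,0.0603],0],[[0,-0.017,0.068],0]]}}

```text
clock: 7.53
eef_pos: [541.8, 216.5, 40.3]
eef_rot: [-3.139, 0.0, 0.182]
wrist_force: [-3.3, 13.3, 3.3]
finger_gap: 9.2
```

{"method": "send_rows", "body": {"commands": [[[0,0,0.0005],0],[[0,0,0.001],0],[[0,0,0.0015],0],[[0,0,0.002],0],[[0,0,0.0025],0],[[0,0,0.003],0],[[0,0,0.003],0],[[0,0,0.003],0]]}}

```text
clock: 8.2
eef_pos: [541.8, 216.6, 37.7]
eef_rot: [-3.139, 0.0, 0.182]
wrist_force: [-2.5, 14.5, 1.5]
finger_gap: 9.0
```

{"method": "send_rows", "body": {"commands": [[[0,-0.0005,0.0005],0],[[0,-0.001,0.001],0],[[0,-0.0015,0.0015],0],[[0,-0.0017,0.002],0],[[0,-0.0017,0.0025],0],[[0,-0.0017,0.003],0],[[0,-0.0017,0.003],0],[[0,-0.0017,0.003],0]]}}

```text
clock: 8.87
eef_pos: [541.8, 216.6, 34.9]
eef_rot: [-3.141, 0.001, 0.182]
wrist_force: [-2.6, 5.9, 1.3]
finger_gap: 9.0
```

Run:
```python
from cell import manip
import cv2
print(manip.read_state()['eef_pos'],manip.read_state()['wrist_force'])
a=manip.camera("side")[170:340,200:360,::-1]; cv2.imwrite("pics/s3.png",cv2.resize(a,None,fx=3.5,fy=3.5,interpolation=cv2.INTER_CUBIC))
```

```text
[541.81824476 216.63557151  34.87890437] [-2.56443449  5.9475962   1.28722471]
```

View pics/s3.png

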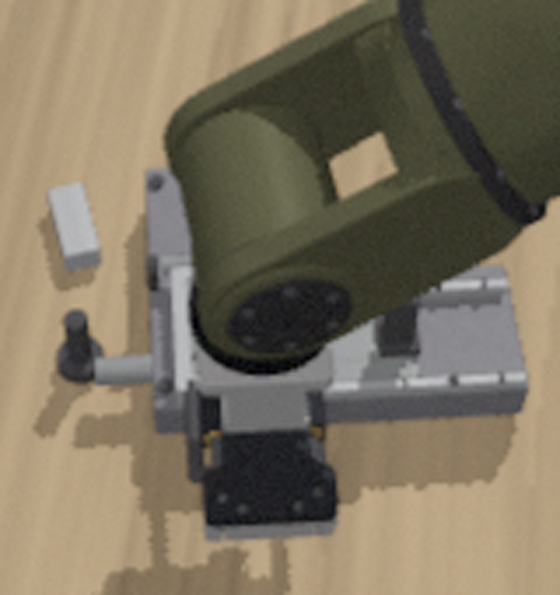

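{"method": "send_rows", "body": {"commands": [[[0,-0.0003,0.0007],0],[[0,-0.0006,0.0014],0],[[0,-0.0006,0.0021],0],[[0,-0.0006,0.0028],0],[[0,-0.0006,0.0035],0],[[0,-0.0006,0.004],0],[[0,-0.0006,0.004],0],[[0,-0.0006,0.004],0]]}}

```text
clock: 9.58
eef_pos: [542.2, 216.8, 33.8]
eef_rot: [3.141, -0.001, 0.182]
wrist_force: [-16.5, -4.3, 34.0]
finger_gap: 9.1
```

{"method": "send_rows", "body": {"commands": [[[0,0,-0.001],0],[[0,0,-0.002],0],[[0,0,-0.003],0],[[0,0,-0.003],0],[[0,0,-0.003],0],[[0,0,-0.003],0],[[0,0,-0.003],0],[[0,0,-0.003],0]]}}

```text
clock: 10.25
eef_pos: [542.0, 216.7, 34.2]
eef_rot: [3.141, 0.0, 0.182]
wrist_force: [-3.3, -0.4, 5.9]
finger_gap: 9.3
```

{"method": "send_rows", "body": {"commands": [[[0,0,0],0],[[0,0,0],0],[[0,0,0],0],[[0,0,0],0],[[0,0,0],0],[[0,0,0],0],[[0,0,0],0],[[0,0,0],0]], "hand": 0}}

```text
clock: 10.92
eef_pos: [542.0, 216.9, 34.3]
eef_rot: [3.142, -0.0, 0.182]
wrist_force: [-0.2, -0.1, -0.4]
finger_gap: 47.0
```

{"method": "send_rows", "body": {"commands": [[[0,0,-0.006],0],[[0,0,-0.02],0],[[0,0,-0.038],0],[[0,0,-0.058],0],[[0,0,-0.08],-0.08],[[0,0,-0.1],-0.18],[[0,0,-0.113],-0.28],[[0,0,-0.12],-0.38]]}}

```text
clock: 11.58
eef_pos: [542.5, 217.1, 156.9]
eef_rot: [3.141, -0.003, 0.567]
wrist_force: [-0.2, 0.3, 0.1]
finger_gap: 47.2
```

Run:
```python
from h import *
print(cmd((542.,216.9,154.2,.562),(467.1,108.5,154.2,1.751)))
```

```text
([-0.1211, 0.0518, 0.0], -1.189)
```

{"method": "send_rows", "body": {"commands": [[[-0.004,0.002,0],-0.1],[[-0.014,0.006,0],-0.2],[[-0.03,0.013,0],-0.3],[[-0.05,0.0215,0],-0.4],[[-0.072,0.031,0],-0.5],[[-0.094,0.04,0],-0.6],[[-0.112,0.048,0],-0.7],[[-0.1211,0.0518,0],-0.8]]}}

```text
clock: 12.25
eef_pos: [466.1, 107.2, 154.8]
eef_rot: [3.141, 0.0, 1.366]
wrist_force: [0.4, -0.5, 0.5]
finger_gap: 46.7
```

{"method": "send_rows", "body": {"commands": [[[0,0,0],-0.1],[[0,0,0],-0.2],[[0,0,0],-0.29],[[0,0,0],-0.36],[[0,0,0],-0.389],[[0,0,0],-0.389],[[0,0,0],-0.389],[[0,0,0],-0.389]]}}

```text
clock: 12.92
eef_pos: [467.1, 108.6, 154.5]
eef_rot: [3.141, -0.0, 1.75]
wrist_force: [0.0, -1.4, 0.3]
finger_gap: 47.2
```

Run:
```python
from cell import manip
import cv2
print(manip.read_state()['eef_pos'],manip.read_state()['eef_rot'])
for n,(r,c) in {"side":((170,340),(200,360)),"top":((140,290),(180,320))}.items():
    a=manip.camera(n)[r[0]:r[1],c[0]:c[1],::-1]; cv2.imwrite(f"pics/{n}4.png",cv2.resize(a,None,fx=3.5,fy=3.5,interpolation=cv2.INTER_CUBIC))
```

```text
[467.13307698 108.57424667 154.47976947] [ 3.14128772e+00 -5.22254518e-06  1.74951614e+00]
```

View pics/side4.png

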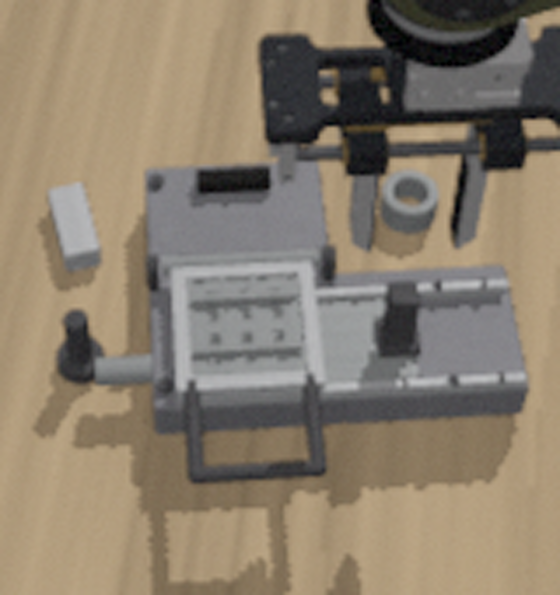

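View pics/top4.png

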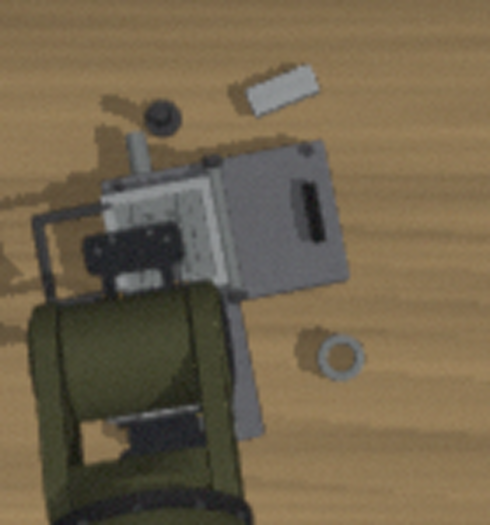

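Run:
```python
from h import *
p=(570.9,69,.1804)
q=lambda P:((proj("side",P)-[200,170]+.5)*3.5-.5).round(1)
for t in(3.0,3.07,np.pi,3.2): print(t,q(fx(p,[bar(t,-33),bar(t,33)])).tolist())
print("post",q(fx(p,(-95,57.5,97.5))),"tcp",q((467.1,108.5,154.5)))
```

```text
3.0 [[310.9, 447.3], [196.8, 452.8]]
3.07 [[310.4, 457.8], [197.2, 463.3]]
3.141592653589793 [[309.8, 467.3], [197.5, 472.8]]
3.2 [[309.3, 474.1], [197.7, 479.6]]
post [[402.1 292.2]] tcp [[409.9 236.6]]
```

{"method": "send_rows", "body": {"commands": [[[0,0,0.006],0],[[0,0,0.02],0],[[0,0,0.036],0],[[0,0,0.053],0],[[0,0,0.07],0],[[0,0,0.082],0],[[0,0,0.09],0],[[0,0,0.0935],0]]}}

```text
clock: 13.68
eef_pos: [466.6, 108.5, 59.5]
eef_rot: [-3.14, -0.0, 1.751]
wrist_force: [0.7, -0.5, -0.4]
finger_gap: 47.2
```

Run:
```python
from cell import manip
import cv2
print(manip.read_state()['eef_pos'],manip.read_state()['wrist_force'])
for n,(r,c) in {"side":((170,340),(200,360))}.items():
    a=manip.camera(n)[r[0]:r[1],c[0]:c[1],::-1]; cv2.imwrite(f"pics/{n}5.png",cv2.resize(a,None,fx=3.5,fy=3.5,interpolation=cv2.INTER_CUBIC))
```

```text
[466.56630481 108.48237615  59.50046936] [ 0.72494812 -0.48788685 -0.43351375]
```

View pics/side5.png

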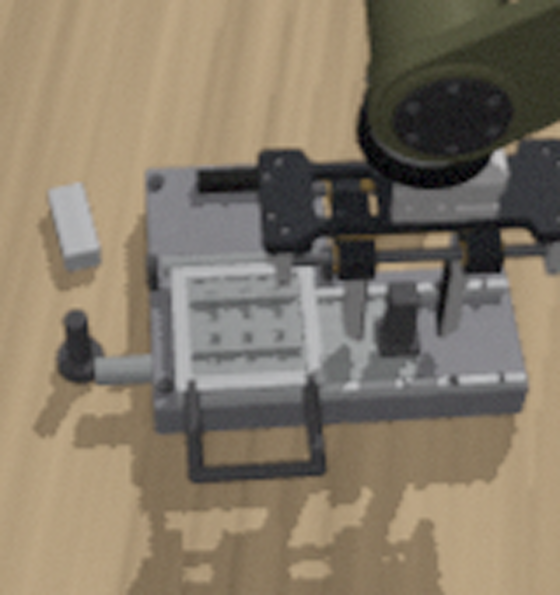

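{"method": "send_rows", "body": {"commands": [[[0,0,0],0],[[0,0,0],0],[[0,0,0],0],[[0,0,0],0],[[0,0,0],0],[[0,0,0],0],[[0,0,0],0],[[0,0,0],0]], "hand": 1, "force": 40}}

```text
clock: 14.4
eef_pos: [466.3, 108.4, 61.1]
eef_rot: [-3.14, 0.0, 1.751]
wrist_force: [-8.8, -2.2, 8.3]
finger_gap: 17.5
```

Run:
```python
from cell import manip
import cv2
s=manip.read_state();print(s['eef_pos'],s['eef_rot'],s['wrist_force'])
for n,(r,c) in {"side":((170,340),(200,360))}.items():
    a=manip.camera(n)[210:290,250:360,::-1]; cv2.imwrite(f"pics/{n}6.png",cv2.resize(a,None,fx=7,fy=7,interpolation=cv2.INTER_CUBIC))
```

```text
[466.33977585 108.43516651  61.07191787] [-3.13982285e+00  1.71488270e-04  1.75138881e+00] [-8.78054973 -2.2081988   8.33287123]
```

View pics/side6.png

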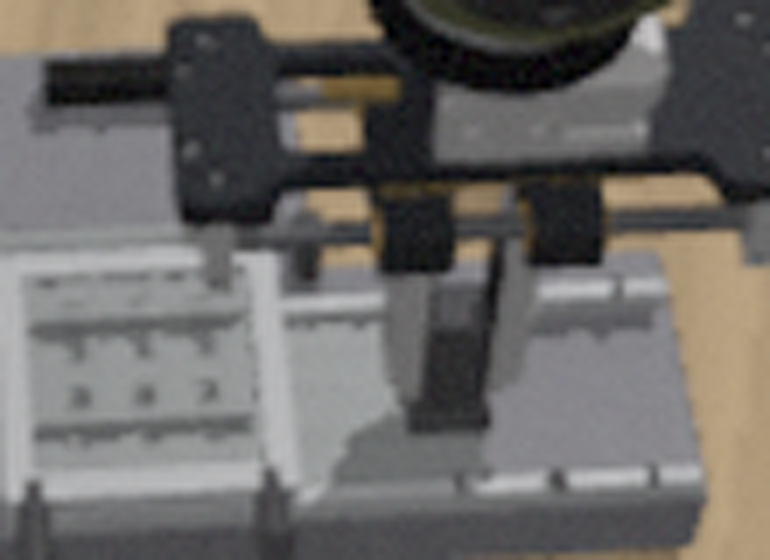

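{"method": "send_rows", "body": {"commands": [[[0,-0.001,0],0],[[0,-0.003,0],0],[[0,-0.005,0],0],[[0,-0.007,0],0],[[0,-0.009,0],0],[[0,-0.011,0],0],[[0,-0.013,0],0],[[0,-0.015,0],0]]}}

```text
clock: 15.12
eef_pos: [453.1, 105.9, 61.1]
eef_rot: [3.139, 0.0, 1.751]
wrist_force: [7.8, 0.1, -2.0]
finger_gap: 17.6
```

{"method": "send_rows", "body": {"commands": [[[0,-0.002,0],0],[[0,-0.005,0],0],[[0,-0.008,0],0],[[0,-0.011,0],0],[[0,-0.0135,0],0],[[0,-0.015,0],0],[[0,-0.015,0],0],[[0,-0.015,0],0]]}}

```text
clock: 15.78
eef_pos: [438.6, 103.1, 61.1]
eef_rot: [3.139, 0.001, 1.751]
wrist_force: [8.5, -1.9, -3.1]
finger_gap: 17.9
```

```bash
cat > chk.py <<'E'
from h import *
import cv2,sys
s=manip.read_state();print(s['clock'],s['eef_pos'],s['eef_rot'],s['wrist_force'],s['finger_gap'])
d=s['eef_pos'][:2]-[570.9,69];print("fx x",.9838*d[0]+.1794*d[1],"y",-.1794*d[0]+.9838*d[1])
a=manip.camera("side")[210:290,250:360,::-1]; cv2.imwrite(sys.argv[1],cv2.resize(a,None,fx=7,fy=7,interpolation=cv2.INTER_CUBIC))
E
python3 chk.py pics/s7.png
```

```text
15.7833 [438.61413928 103.07145114  61.12279655] [3.13880110e+00 5.47181587e-04 1.75095389e+00] [ 8.47048413 -1.914217   -3.0862138 ] 17.924818820520034
fx x -124.03041144536228 y 57.2515770479851
```

View pics/s7.png

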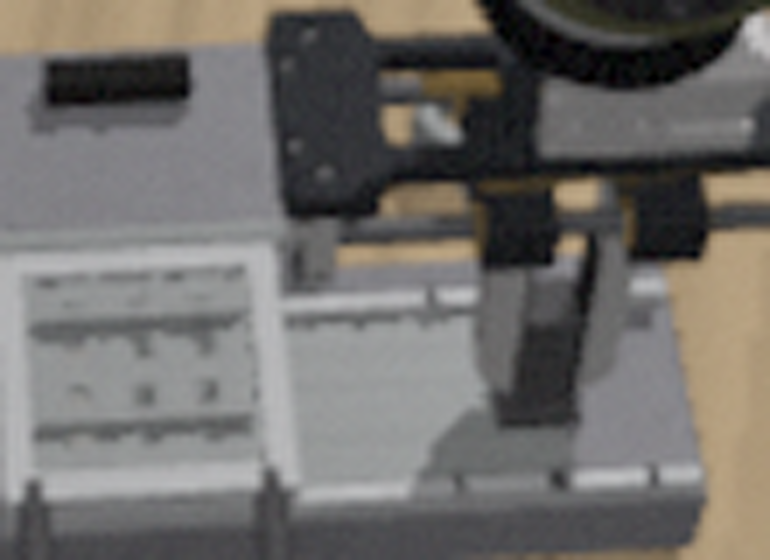

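```bash
python3 - <<'E'
from h import *
p=(570.9,69,.1804)
q=lambda P:((proj("side",P)-[250,210]+.5)*7-.5).round(1).tolist()
for o in(0,28,30,32):
    print(o,"foot front-lower corners",q(fx(p,[(-95-o+13,70.5,45.5),(-95-o-13,70.5,45.5)])),"marks y",q(fx(p,[(-95-o,92.5,51)])))
E
python3 - <<'E'
import cv2,numpy as np
a=cv2.imread('pics/side6.png')[:,:,1].astype(int);b=cv2.imread('pics/s7.png')[:,:,1].astype(int)
for n,i in(("6",a),("7",b)):
    r=i[408:420].mean(0); print(n,[int(v) for v in r[380:620:4]])
E
```

```text
0 foot front-lower corners [[405.1, 435.4], [487.8, 431.6]] marks y [[456.0, 485.2]]
28 foot front-lower corners [[494.2, 431.3], [576.8, 427.6]] marks y [[546.6, 481.0]]
30 foot front-lower corners [[500.6, 431.0], [583.1, 427.3]] marks y [[553.1, 480.7]]
32 foot front-lower corners [[506.9, 430.7], [589.5, 427.0]] marks y [[559.5, 480.4]]
6 [151, 140, 130, 130, 128, 120, 97, 73, 57, 52, 51, 51, 50, 50, 51, 51, 50, 48, 49, 54, 54, 50, 49, 50, 49, 49, 47, 69, 104, 127, 132, 135, 134, 134, 133, 133, 134, 135, 135, 135, 135, 134, 133, 133, 133, 133, 134, 135, 135, 134, 134, 134, 134, 134, 133, 134, 135, 135, 135, 134]
7 [155, 155, 156, 157, 158, 157, 157, 157, 156, 156, 156, 157, 157, 157, 157, 158, 158, 159, 156, 152, 141, 130, 121, 117, 117, 116, 116, 107, 95, 76, 60, 52, 49, 50, 50, 49, 48, 48, 49, 50, 51, 52, 51, 51, 51, 50, 49, 49, 57, 69, 95, 120, 131, 134, 134, 133, 132, 132, 133, 133]
```

{"method": "send_rows", "body": {"commands": [[[0,-0.0005,0],0],[[0,-0.001,0],0],[[0,-0.0015,0],0],[[0,-0.0018,0],0],[[0,-0.0018,0],0],[[0,-0.0018,0],0],[[0,-0.0018,0],0],[[0,-0.0018,0],0]]}}

```text
clock: 16.5
eef_pos: [437.0, 102.7, 61.1]
eef_rot: [3.139, 0.001, 1.751]
wrist_force: [9.9, -0.9, -3.8]
finger_gap: 17.7
```

{"method": "send_rows", "body": {"commands": [[[0,0,0],0],[[0,0,0],0],[[0,0,0],0],[[0,0,0],0],[[0,0,0],0],[[0,0,0],0],[[0,0,0],0],[[0,0,0],0]]}}

```text
clock: 17.17
eef_pos: [437.0, 102.8, 61.1]
eef_rot: [3.139, 0.001, 1.751]
wrist_force: [10.1, -2.0, -3.5]
finger_gap: 17.9
```

```bash
python3 chk.py pics/s8.png
python3 - <<'E'
import cv2
from cell import manip
b=cv2.imread('pics/s8.png')[:,:,1].astype(int)
r=b[408:420].mean(0); print([(i,int(r[i])) for i in range(480,600,3)])
cv2.imwrite('pics/side8.png',manip.camera('side')[:,:,::-1])
E
```

```text
17.1667 [436.97692493 102.77016267  61.13951363] [3.13860683e+00 5.40687220e-04 1.75095884e+00] [10.09369442 -2.03233578 -3.51122417] 17.929819418961745
fx x -125.69515407263471 y 57.24888570635882
[(480, 120), (483, 128), (486, 133), (489, 134), (492, 128), (495, 114), (498, 99), (501, 80), (504, 68), (507, 58), (510, 52), (513, 51), (516, 51), (519, 52), (522, 52), (525, 51), (528, 49), (531, 50), (534, 50), (537, 49), (540, 46), (543, 46), (546, 50), (549, 53), (552, 53), (555, 52), (558, 52), (561, 52), (564, 53), (567, 53), (570, 53), (573, 49), (576, 47), (579, 55), (582, 67), (585, 87), (588, 105), (591, 121), (594, 130), (597, 133)]
```

View pics/s8.png

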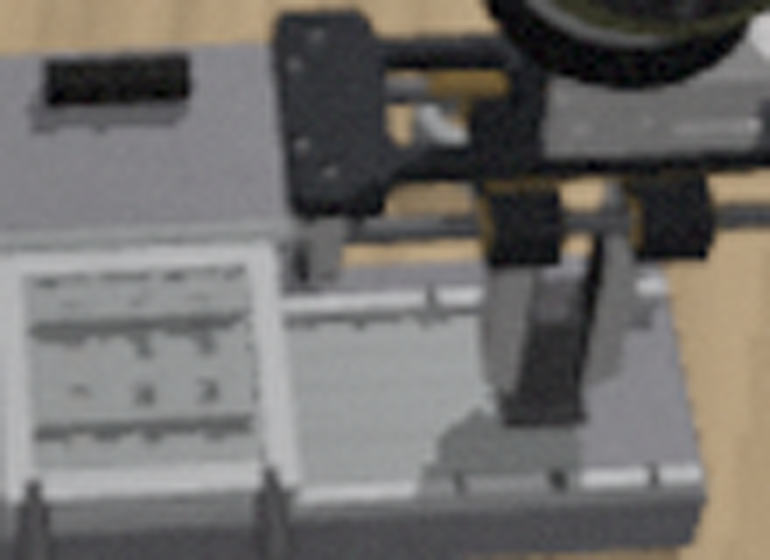

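View pics/side8.png

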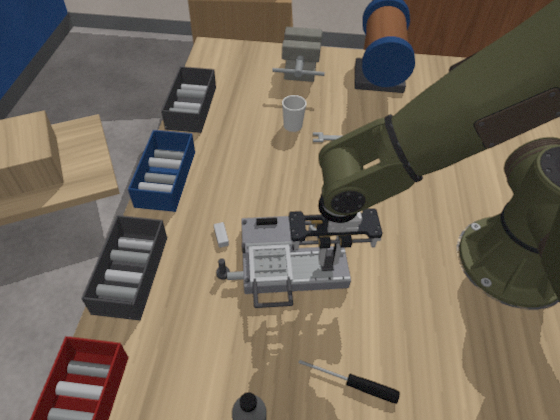

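```bash
python3 -c "
from cell import manip
print(manip.sign_off())"
```

```text
the job is handed in; nothing more can be done
None
```

I turned the frame all the way over and pulled the shutter to half travel. The arm was still holding the post there when I handed in at about 17 s of the 51 s.

- **Frame:** I took it by the bar handle and pressed it against its stop, which pushed back with about 34 N, then let go. Afterwards the side camera showed the bar where a fully turned frame should put it, to within about 1 mm, with the ribs facing up.
- **Shutter:** I gripped the post front and back with 40 N and pulled it slowly. It never went past about 30 mm.
    - **Opening:** the measured tool movement from shut was 29.9 mm. The foot's edges in the picture agree with 30 mm, and the post lines up with the wide mark to within about 1 mm.
    - **Spring pull:** it read 10.1 N, which is the half-travel value. The position held still over the last 0.67 s.
- **Disagreements:**
    - **Post position:** when I gripped it shut, it was about 0.8 mm nearer the robot than my camera fit predicted. I measured the opening from that gripped position.
    - **Bar grip:** the bar sat or slipped about 3 mm deeper in the jaws than planned. I therefore judged the frame's end position by the stop force and the picture instead of the planned height.
- **Other things on the bench:** the bystander objects in view had not moved. I did not see the bushing in the last picture because the gripper hid it, but it was in place in the previous top view.

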